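Unscrew the cap of the hanging cleaner bottle in the bench brace

TASK

Lift the square bottle up and off the hook rail, keep it upright, and stand it fully down in the square pocket of the bench brace, which stops it from turning. Then unscrew its tight cap (counter-clockwise seen from above) until the thread lets go, lift the cap off and finish while still gripping it level, about 2 cm clear above the bottle's neck, with the bottle left standing in the brace. Leave the hanging tools, the cartridges, the round jar and the screwdriver where they are.

Things in the scene. Friction and masses are not known exactly. Their poses are not given: they have to be found in the camera images.
- bottle: Square white plastic bottle, loose, 175 to 350 g: body 52 x 52 mm, 88 mm high to its flat shoulder, then a round neck 30 mm across; 127 mm high with its cap on. Origin: centre of its underside, z up. At the start it hangs upright on the rail, its back (+x) against the bar, underside 93 mm above the table. It can be carried by its cap. Its shoulder is wider than the cap.
- bottle_tab (a point): Middle of the underside of the level arm of the hanger tab on the bottle's back, where it rests on the rail's top edge. White, 30 mm wide; the arm lies 77 to 81 mm above the bottle's underside and reaches 45 mm back from the bottle's axis, its lip hangs down to 60 mm. It comes free when the bottle is lifted straight up by more than 20 mm.
- bottle_neck (a point): Centre of the top of the bottle's neck, 109 mm above its underside. A sprung seal in the neck pushes the closed cap up with about 14 N; it stands 8 mm proud of the neck when the cap is off.
- cap: Round grey ribbed cap of the square bottle, 40 g, 48 mm diameter, 36 mm high, hollow in its lower 22 mm. Origin: centre of its lower edge, z up. Closed, its lower edge is 91 mm above the bottle's underside, 3 mm above the shoulder, so fingertips must stay more than 88 mm above the underside.
- cap_top (a point): Centre of the cap's top, 36 mm above its lower edge. Thread: two lugs in the cap under two ramps on the neck. It is free to lift once turned 45 to 60 degrees counter-clockwise (from above) relative to the bottle, plus up to 10 degrees of the bottle's play in the brace; hard stop at about 125 degrees. Turning takes up to about 0.5 N m; when free it springs up 4 mm if not held down.
- brace: Dark steel bench brace, fixed: block 88 x 88 mm, 65 mm high, on a foot plate 130 x 100 x 6 mm. Origin: centre of its underside, z up. In its top is a square pocket, 56 mm wide with sides along the block's x and y, bevelled mouth, 30 mm deep (floor 35 mm above the table). The bottle fits in any of four quarter-turn ways.
- rail: Slim aluminium hook rail, fixed: flat bar 400 mm long (its y), 8 mm thick, 110 to 170 mm above the table, posts and base plate behind. Origin: on the table under the middle of the bar's front face, which looks to its -x (to the right as the robot sees it). Three pegs stick out 33 mm at 150 mm height, at y = -150, -80, +155 mm. The bottle hangs at y = 0 to +80 mm, its axis 26.5 mm before the face.
- smoother: Hard silicone smoothing tool, flat paddle 100 mm long, 46 mm wide, 7 mm thick, hanging on a peg; origin at the top of its hanging hole. Leave it.
- opener: Red plastic cartridge opener, 117 mm long, 38 mm wide, 9 mm thick, hanging on a peg; origin at the top of its hanging hole. Leave it.
- scraper: Caulk scraper with orange handle, 125 mm long, 44 mm wide, 12 mm thick, hanging on a peg; origin at the top of its hanging hole. Leave it.
- cartridge0: Sealant cartridge, 48 mm diameter, 243 mm long, lying in the clear tray (270 x 130 x 35 mm); origin on its lower side. Leave it.
- cartridge1: The other sealant cartridge, same size, beside it. Leave it.
- round_jar: Closed round jar, 54 mm diameter, 85 mm high, standing on the table near the brace; origin at the centre of its underside. Leave it.
- screwdriver: Screwdriver, 170 mm long, lying on the table beyond the brace; origin on its lower side. Leave it.
Things that resemble listed ones, but are neither listed nor needed, are in the scene too. What is shaped like the bottle but orange or pink is not meant.

How it is judged (in metres and radians):
On the way, in this order (a step that is already met when the one before it is completed fails the run):
1. the bottle is lifted up and off the rail, cap on (z of bottle in the frame of rail above 0.113 m and contact force between bottle and rail below 0.05 N and z of cap in the frame of bottle below 0.093 m), for 0.1 s.
2. the bottle stands fully down in the brace, cap still on (z of bottle in the frame of brace below 0.039 m and horizontal distance between bottle and brace below 0.006 m and angle between bottle's own z axis and vertical below 0.15 rad and z of cap in the frame of bottle below 0.093 m), for 0.1 s.
3. the thread has let go and the cap is up off it, the bottle still in the brace (z of bottle in the frame of brace below 0.039 m and horizontal distance between bottle and brace below 0.006 m and angle between bottle's own z axis and vertical below 0.15 rad and z of cap in the frame of bottle above 0.0935 m), for 0.1 s.
At the end, for the whole second after the job is handed in: Bottle fully down in the brace (4 mm of the floor, 6 mm of centre, 0.08 rad upright), untouched; cap still in the fingers, level within 0.2 rad, touching nothing else, within 15 mm of the bottle's axis, its lower edge 8 to 43 mm above the neck (26 to 61 mm above its closed place) (z of bottle in the frame of brace below 0.039 m and horizontal distance between bottle and brace below 0.006 m and angle between bottle's own z axis and vertical below 0.08 rad and z of cap in the frame of bottle between 0.117 and 0.152 m and horizontal distance between cap and bottle below 0.015 m and angle between cap's own z axis and vertical below 0.2 rad and contact force between cap and the fingers above 1 N and contact force between each of cap, the fingers and bottle below 0.05 N and linear speed of cap below 0.03 m/s); the arm keeps its last pose, push and grip.
It fails at once if the bottle was tipped over (angle between bottle's own z axis and vertical above 0.6 rad).
It fails at once if a bystander was disturbed (moved more than 30 mm) (distance of any of smoother, opener, scraper, cartridge0, cartridge1, round_jar, screwdriver from where it was at the start of the episode above 0.03 m).
It also fails if it takes over 42 s, if anything falls off the work surface, if the arm or the gripper's body presses on something with over 40 N, if the wrist force passes 120 N, or if a joint passes its speed limit or range.

ROBOT

A 6-joint arm with a two-finger parallel gripper is mounted at the origin on the work surface. World frame = base frame: x ahead of the robot, y to its left, z up, the work surface at z = 0. Lengths are in m, angles in degrees, forces in N, time in s.
With the tool pointing down it reaches from about 0.25 to 0.725 m from the base axis. Payload 4 kg.
Tool frame: the origin (TCP) lies midway between the tips of the shut fingers; the grasp point (between the pads) lies 19 mm behind it; z points along the fingers, y is the direction in which the jaws open and shut (so a half turn about z gives the same grasp; the last joint's range is limited). The gripper opens to 85 mm and grips with 20 to 120 N. Pads are 22 mm wide; open, the fingers measure 114 mm over their backs; the gripper's body (76 mm by 85 mm) begins 54 mm behind the grasp point. The pads swing forward as they close: fully open they stand 13 mm farther back than shut.
Start: joints at [73.912, 13.785, 0.286, 76.501, 0, 90], TCP at [0.139, 0.48, 0.199] pointing down, gripper open.
Joint ranges: [-155.79, 155.79], [-60.16, 107.12], [-62.33, 73.08], [-114, 123.19], [-81.49, 82.49], [-180, 180]. Speed limits (degrees/s): [159.86, 159.86, 180, 180, 180, 180].

INTERFACE

Orientations are given as a 3x3 rotation matrix whose columns are the frame's x, y, z axes.
In Python, from cell import bot, eyes gives the robot as it stands.
- The arm moves only by the shell command python3 -m inch 'ROWS' [OPENING] [FORCE]. ROWS is JSON, a list of rows, each a list of 4 numbers: the shift along the tool's x, y, z in cm, then the turn about the tool's z in degrees. In form: [[tx, ty, tz, roll], ...]. A call has 1 to 5 rows; each row shifts and turns the pose as measured when the row begins, along the tool's axes as they then stand; what a row does not reach is not made up. A row lasts 1/8 s, in which the tool goes at most 62.5 mm and 10.7 degrees, less where a joint would pass 70% of its speed; a pose out of reach is approached as far as the arm can. A call with a gripper value outside its range is refused whole. OPENING is the opening, from 0 (shut) to 1 (fully open), set as the call begins (- or left out, the last holds). The fingers move at their own pace and stop on an object; FORCE is the grip in N (left out, the last holds). Time passes only in rows, so rows that do not move let the fingers close. It gives the time, the measured TCP pose, the force and the opening at its end, in the units of the state.
- bot.get_obs(): the state, without advancing time (a new reading comes with each control period).
- eyes.read_camera(name): name is "scene" or "top"; returns the picture (384x512x3 uint8, red, green, blue); there is no depth.
- eyes.camera_info(name): a dict with "vertical_fov" (degrees; the focal length in pixels is half the picture's height over the tangent of half this angle, whatever the lens; pixels are square), "cx", "cy" (the principal point, pixels), "origin" and "attitude" of the camera in the world. Camera axes: x right, y down, z forward; pixel columns grow to the right and rows downward; lengths in m; the calibration is good to about 2 mm. A picture is of the moment at which its call begins. camera_info takes no time and is no camera call.
- bot.close_job(): hands the job in, once; it reports no verdict.
The state is a dict: "time": time; "joints": joint angles; "joint_velocities": joint speeds; "joint_efforts": joint torques, N m; "tool_pos": TCP position; "orientation": TCP orientation; "contact_force": force on the tool from outside, world axes, zero at the start; "torque": the same for the moment, N m; "gripper_width": finger opening in m.
Only numpy, scipy, OpenCV 4.12 (cv2) and the standard library are available. Lean on these libraries where they do the work, as an engineer would, in place of code of your own. Each camera call takes 0.05 s, during which the arm holds its last target. There are 200 camera calls.

## Working session

There is one attempt and no reset: what is moved stays moved. The work goes in short steps, Python scripts to look and compute and a shell command to move; the robot and the scene stay as the last step left them, time stands still between calls to the robot, and variables do not carry over. Pictures are saved under pics/ and viewed, about 8 in all and at most 12, crops included, and the job is handed in when it is done.

```bash
ls; mkdir -p pics
python3 - <<'E'
from cell import bot, eyes
import cv2
for n in("scene","top"):
    im=eyes.read_camera(n); cv2.imwrite(f"pics/{n}0.png",cv2.resize(im[:,:,::-1],None,fx=1.5,fy=1.5,interpolation=cv2.INTER_CUBIC)); cv2.imwrite(f"pics/raw_{n}0.png",im[:,:,::-1]); print(n,eyes.camera_info(n))
print(bot.get_obs())
E
```

```text
pics
scene {'vertical_fov': 45.16941101241787, 'cx': 257.08615301193504, 'cy': 194.54626099534133, 'origin': array([ 0.86350356, -0.65816619,  1.16378116]), 'attitude': array([[ 0.82243358,  0.46937424, -0.32138891],
       [ 0.56881399, -0.68581854,  0.45398631],
       [-0.00732499, -0.5561841 , -0.83102683]])}
top {'vertical_fov': 42.98907852486575, 'cx': 258.4864311577366, 'cy': 198.53135436667995, 'origin': array([ 0.28229424, -0.08909685,  1.48165993]), 'attitude': array([[-3.19679694e-04, -9.90657434e-01,  1.36373557e-01],
       [-9.99997577e-01,  1.96720227e-05, -2.20123820e-03],
       [ 2.17799024e-03, -1.36373931e-01, -9.90655040e-01]])}
{'time': 0.1, 'joints': array([7.39139178e+01, 1.38276792e+01, 2.21369108e-01, 7.65028229e+01,
       1.41800814e-03, 9.00022921e+01]), 'joint_velocities': array([-0.10187496, -0.03260741,  0.11266904, -0.06141081, -0.014617  ,
       -0.00106391]), 'joint_efforts': array([-3.46801298e-04, -3.73137081e+01,  2.53010184e+01,  1.08383151e-02,
       -1.35660503e-05, -5.16565990e-06]), 'tool_pos': array([0.13835665, 0.47981522, 0.19840339]), 'orientation': array([[-9.60835390e-01,  2.77119197e-01, -5.51544645e-04],
       [ 2.77119745e-01,  9.60833660e-01, -1.82329480e-03],
       [ 2.46726677e-05, -1.90473009e-03, -9.99998186e-01]]), 'contact_force': array([-0.40543385,  0.67281437,  0.09682724]), 'torque': array([-0.01760438, -0.03112571, -0.03641126]), 'gripper_width': 0.08588006069804408}
```

View pics/scene0.png

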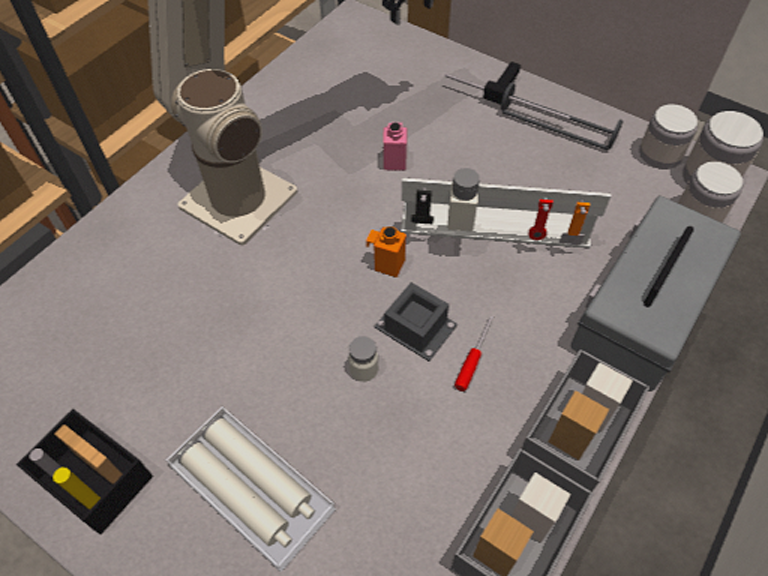

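View pics/top0.png

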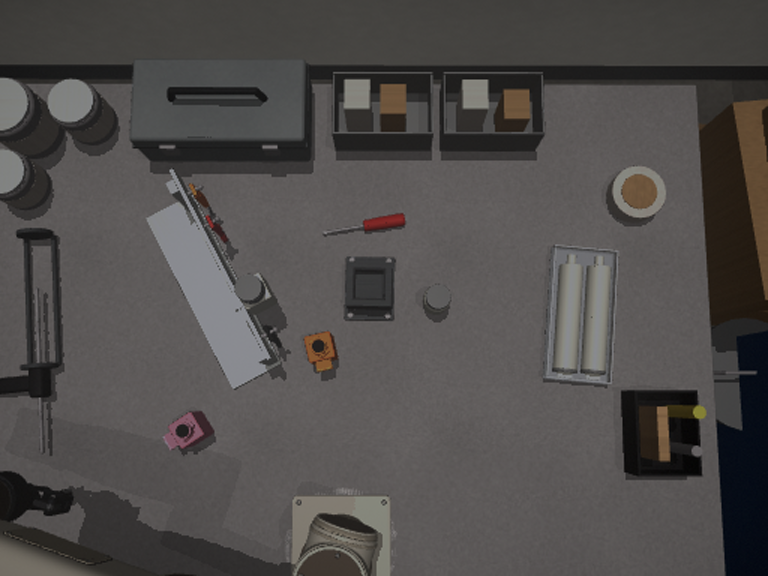

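The bottle is the white square body with the grey cap hanging on the rail: scene about (464,200), top about (248,290) in the 1.5x pictures. Its lookalikes are the orange bottle at scene (388,250), the pink bottle at (396,147) and the round jar at (363,357). None of those is white, square and on the rail. The brace is at top (370,287). I'll enlarge both views to confirm.

```bash
cat > h.py <<'E'
import numpy as np, cv2
from cell import bot, eyes
def ray(n,u,v):
    i=eyes.camera_info(n); f=192/np.tan(np.radians(i["vertical_fov"]/2))
    d=i["attitude"]@np.array([(u-i["cx"])/f,(v-i["cy"])/f,1]); return i["origin"],d/np.linalg.norm(d)
def onz(n,u,v,z):
    o,d=ray(n,u,v); return o+d*(z-o[2])/d[2]
def pix(n,p):
    i=eyes.camera_info(n); f=192/np.tan(np.radians(i["vertical_fov"]/2))
    c=i["attitude"].T@(np.array(p)-i["origin"]); return np.array([i["cx"]+f*c[0]/c[2],i["cy"]+f*c[1]/c[2]])
def tri(a,b):
    o1,d1=ray(*a);o2,d2=ray(*b); A=np.stack([d1,-d2],1); t=np.linalg.lstsq(A,o2-o1,rcond=None)[0]
    p,q=o1+t[0]*d1,o2+t[1]*d2; return (p+q)/2,np.linalg.norm(p-q)*1000
E
python3 - <<'E'
import cv2,numpy as np
t=cv2.imread("pics/raw_top0.png");s=cv2.imread("pics/raw_scene0.png")
a=cv2.convertScaleAbs(cv2.resize(t[110:250,95:275],None,fx=4.4,fy=4.2,interpolation=cv2.INTER_CUBIC)[:588],alpha=1.8)
a=cv2.convertScaleAbs(cv2.resize(t[110:250,95:275],None,fx=4,fy=4,interpolation=cv2.INTER_CUBIC),alpha=1.8)
b=cv2.resize(s[105:245,240:420],None,fx=4,fy=4,interpolation=cv2.INTER_CUBIC)
for im,u0,v0 in((a,95,110),(b,240,105)):
    for u in range(u0+5-u0%5,u0+180,20): cv2.putText(im,str(u),((u-u0)*4,10),0,.35,(0,255,255)); cv2.line(im,((u-u0)*4,12),((u-u0)*4,18),(0,255,255))
    for v in range(v0+5-v0%5,v0+140,20): cv2.putText(im,str(v),(0,(v-v0)*4+4),0,.35,(0,255,255)); cv2.line(im,(24,(v-v0)*4),(30,(v-v0)*4),(0,255,255))
cv2.imwrite("pics/ct.png",a);cv2.imwrite("pics/cs.png",b)
E
```

```text
(no output)
```

View pics/ct.png

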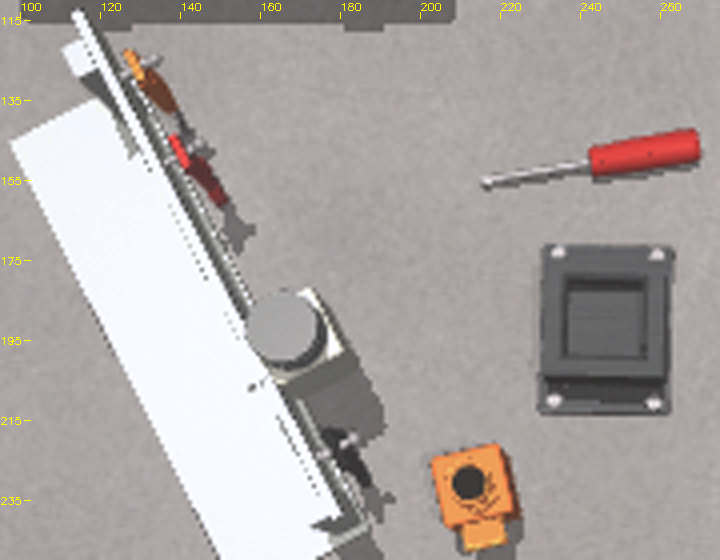

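View pics/cs.png

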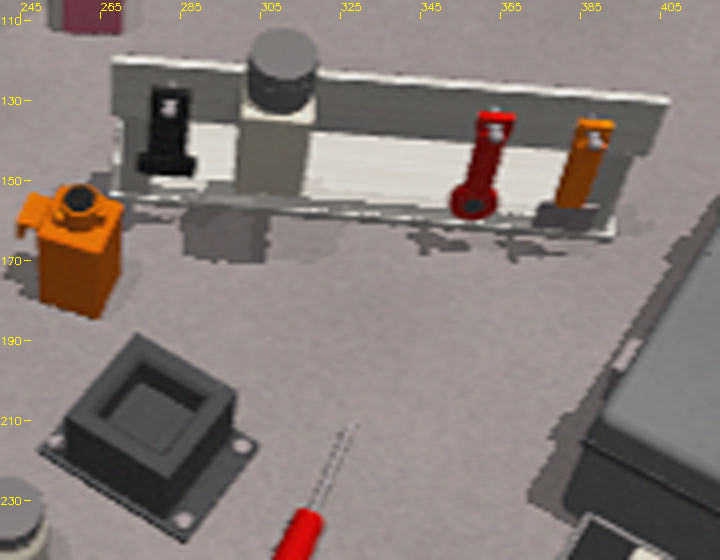

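The crops confirm the white square bottle with the grey cap, hanging on the rail. The cap's top centre is at about (165.8,191.3) in top and (310.8,118.5) in scene. The brace plate is centred at about (246,192) in top, and the tools hang clear to either side of the bottle.

Run:
```python
from h import *
T=lambda x,y:("top",95+x/4-.4,110+y/4-.4); S=lambda x,y:("scene",240+x/4-.4,105+y/4-.4)
for nm,C in(("capT",T(283,325)),("capS",S(283,54))): print(nm,onz(*C,.22))
print("tri",tri(T(283,325),S(283,54)))
print("plateT",onz(*T(605,330),.006),"plateS",onz(*S(147.5,448.5),.006))
for p in((538,415),(670,413),(541,246),(673,248)): print("pc",onz(*T(*p),.006)[:2])
print("scene L,R,B",[onz(*S(*p),.006)[:2].round(4) for p in((38,450),(257,447),(183,542))])
print("pocket mouth top",onz(*T(606,318),.065), "block corners scene",[onz(*S(*p),.065)[:2].round(4) for p in((65,413),(138,333),(237,388),(168,475))])
print("bar",[onz(*T(*p),.17)[:2].round(4) for p in((78,12),(362,522))],"S",[onz(*S(*p),.17)[:2].round(4) for p in((113,58),(668,99))])
print("base far edges",[onz(*T(*p),.006)[:2].round(4) for p in((12,143),(218,555))])
print("jar",onz("top",437/1.5,298/1.5,.085))
```

```text
capT [0.47626857 0.15180451 0.22      ]
capS [0.47537926 0.14966757 0.22      ]
tri (array([0.4756357 , 0.15130981, 0.21905287]), np.float64(2.0040519769709495))
plateT [ 0.50530361 -0.05370726  0.006     ] plateS [ 0.50689433 -0.05782486  0.006     ]
pc [ 0.43993096 -0.00296564]
pc [ 0.44145165 -0.10335761]
pc [ 0.57068303 -0.00424152]
pc [ 0.56912782 -0.10583652]
scene L,R,B [array([ 0.4416, -0.1041]), array([ 0.5722, -0.0115]), array([ 0.57  , -0.1081])]
pocket mouth top [ 0.50530876 -0.05582866  0.065     ] block corners scene [array([ 0.4613, -0.0969]), array([ 0.4659, -0.011 ]), array([ 0.5499, -0.0109]), array([ 0.5483, -0.0982])]
bar [array([0.7041, 0.3095]), array([0.3503, 0.1049])] S [array([0.3548, 0.1196]), array([0.7038, 0.3096])]
base far edges [array([0.6518, 0.4062]), array([0.334 , 0.2371])]
jar [ 0.47416153 -0.18719195  0.085     ]
```

```bash
cat >> h.py <<'E'
def go(x,y,z):
    o=bot.get_obs(); R=o["orientation"]; p=o["tool_pos"]
    print("t",round(o["time"],2),"pos",p.round(4),"yaw_y",round(float(np.degrees(np.arctan2(R[1,1],R[0,1]))),1),"tilt",R[:2,2].round(4),"w",round(o["gripper_width"],4),"F",o["contact_force"].round(1),"M",o["torque"].round(2),"j6",o["joints"][5].round(1),"-> cm",(R.T@(np.array([x,y,z])-p)*100).round(2))
E
python3 -m inch '[[0,0,-4,0],[-2,-1,-3,0],[-5,-2.7,0,0],[-5,-2.7,0,0],[-5,-2.7,0,0]]' 1
python3 -m inch '[[-5,-2.7,0,0],[-5,-2.7,0,0],[-5,-2.7,0,0],[-5,-2.7,0,0]]'
python3 -c "
from h import *
go(.4758,.1508,.25)"
```

```text
time: 0.72
tool_pos: [0.2777, 0.3434, 0.2678]
orientation: [[-0.963, 0.268, -0.002], [0.268, 0.963, -0.008], [-0.001, -0.008, -1.0]]
contact_force: [1.0, 0.5, -0.6]
gripper_width: 0.0853
time: 1.23
tool_pos: [0.4452, 0.1796, 0.2676]
orientation: [[-0.964, 0.267, -0.003], [0.267, 0.964, -0.008], [0.001, -0.009, -1.0]]
contact_force: [0.7, -0.3, 0.5]
gripper_width: 0.0854
t 1.23 pos [0.4452 0.1796 0.2676] yaw_y 74.5 tilt [-0.0031 -0.0083] w 0.0854 F [ 0.7 -0.3  0.5] M [ 0.05 -0.04  0.02] j6 37.7 -> cm [-3.72 -1.94  1.77]
```

```bash
python3 -m inch '[[-3.7,-1.9,0.8,0],[0,0,0,0]]' >/dev/null
python3 - <<'E'
from h import *
go(.4758,.1508,.184)
a=eyes.read_camera("scene")[:,:,::-1][85:165,260:370]; b=eyes.read_camera("top")[:,:,::-1][150:230,110:220]
im=np.hstack([cv2.resize(x,(390,284),interpolation=cv2.INTER_CUBIC) for x in(a,cv2.convertScaleAbs(b,alpha=1.8))]); cv2.imwrite("pics/above.png",im)
print(pix("scene",(.4758,.1508,.22)),pix("top",(.4758,.1508,.22)))
E
```

```text
t 1.48 pos [0.4783 0.1471 0.258 ] yaw_y 74.1 tilt [-0.0051 -0.0092] w 0.0853 F [-0.7 -0.2 -0.9] M [ 0.03  0.01 -0.01] j6 33.3 -> cm [0.32 0.36 7.4 ]
[310.69233836 117.91321254] [165.72945298 191.02702398]
```

View pics/above.png

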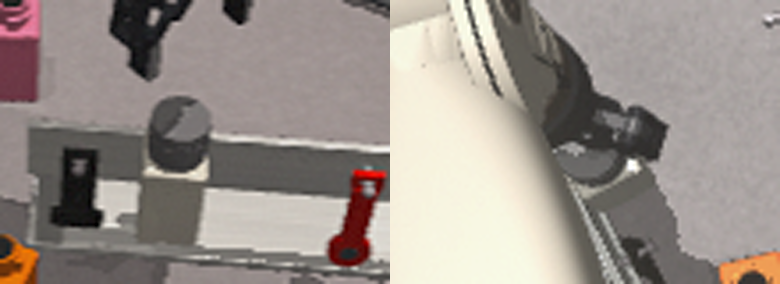

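```bash
python3 -m inch '[[0.3,0.35,2,0],[0,0,2,0],[0,0,1.5,0],[0,0,1,0],[0,0,0.3,0]]' >/dev/null
python3 -c "
from h import *
go(.4758,.1508,.186)"
```

```text
t 2.2 pos [0.4711 0.1583 0.1912] yaw_y 74.9 tilt [-0.0025 -0.0061] w 0.0854 F [ 0.1  0.8 -0. ] M [-0.03  0.06 -0.01] j6 33.9 -> cm [-0.65 -0.6   0.52]
```

```bash
python3 -m inch '[[-0.6,-0.6,0.4,0],[0,0,0,0],[0,0,0,0]]' >/dev/null
python3 -c "
from h import *
go(.4758,.1508,.186)"
```

```text
t 2.58 pos [0.4762 0.151  0.1882] yaw_y 74.9 tilt [-0.0004 -0.0054] w 0.085 F [-0.6 -0.8 -1.1] M [ 0.04  0.08 -0.  ] j6 32.9 -> cm [ 0.03 -0.03  0.22]
```

```bash
python3 -m inch '[[0,0,0.15,0],[0,0,0,0],[0,0,0,0],[0,0,0,0],[0,0,0,0]]' 0 90 >/dev/null
python3 -c "
from h import *
go(.4758,.1508,.186)"
python3 -m inch '[[0,0,0,0],[0,0,0,0]]' >/dev/null
python3 -c "
from h import *
go(.4758,.1508,.186)"
```

```text
t 3.2 pos [0.4775 0.1513 0.1879] yaw_y 74.9 tilt [ 0.0028 -0.0043] w 0.0001 F [-0.1 -0.5 -0.1] M [ 0.02  0.   -0.01] j6 32.9 -> cm [ 0.15 -0.09  0.19]
t 3.45 pos [0.4768 0.1511 0.1874] yaw_y 74.9 tilt [ 0.0013 -0.0049] w -0.0001 F [-0.4  0.9 -0.6] M [-0.01 -0.02  0.04] j6 32.9 -> cm [ 0.09 -0.05  0.14]
```

The fingers shut on nothing, so I need a look.

Run:
```python
from h import *
p=bot.get_obs()["tool_pos"]
a=eyes.read_camera("scene")[:,:,::-1][60:180,240:390].copy(); b=eyes.read_camera("top")[:,:,::-1][140:260,110:260]
im=np.hstack([cv2.resize(x,(395,316),interpolation=cv2.INTER_CUBIC) for x in(a,cv2.convertScaleAbs(b,alpha=1.8))]); cv2.imwrite("pics/miss.png",im)
print(pix("scene",p)-[240,60],pix("top",p)-[110,140])
```

```text
[70.02294702 66.00864912] [57.89225946 52.49707749]
```

View pics/miss.png

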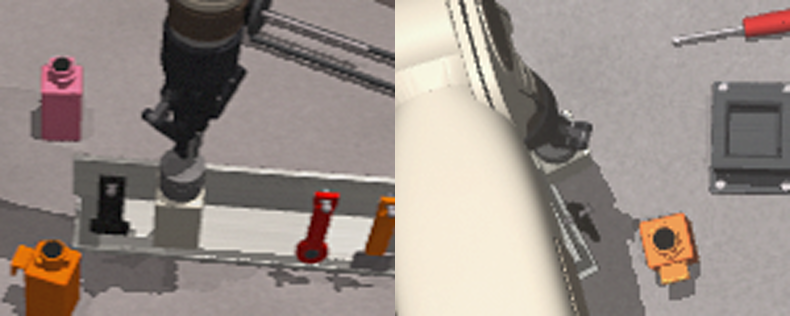

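Run:
```python
from h import *
o=bot.get_obs();p=o["tool_pos"];R=o["orientation"];print(p,R.round(3).tolist(),o["joints"].round(2))
print("above-pic: expected tips(z.271)",[pix("scene",np.array([.4783,.1471,.271])+s*.0425*np.array([.274,.962,0])) for s in(1,-1)],"shut",pix("scene",(.4783,.1471,.258)))
im=cv2.resize(eyes.read_camera("scene")[:,:,::-1][60:150,275:350],None,fx=6,fy=6,interpolation=cv2.INTER_CUBIC)
b=eyes.read_camera("top")[:,:,::-1][165:215,140:195]; b=cv2.resize(cv2.convertScaleAbs(b,alpha=2),None,fx=6,fy=6,interpolation=cv2.INTER_CUBIC)
for z in(.188,.2,.21,.22,.23,.25):
    u=(pix("scene",(p[0],p[1],z))-[275,60]+.4)*6; cv2.circle(im,(int(u[0]),int(u[1])),2,(0,255,255),-1)
    u=(pix("top",(p[0],p[1],z))-[140,165]+.4)*6; cv2.circle(b,(int(u[0]),int(u[1])),2,(0,255,255),-1)
c=np.zeros((540,780,3),np.uint8);c[:,:450]=im;c[:300,450:]=b;cv2.imwrite("pics/z1.png",c)
```

```text
[0.47689641 0.15109944 0.18744835] [[-0.965, 0.261, 0.001], [0.261, 0.965, -0.005], [-0.003, -0.004, -1.0]] [17.77 14.13 -1.03 74.85 -0.29 32.87]
above-pic: expected tips(z.271) [array([323.99084701,  98.570801  ]), array([300.70363342, 113.3638939 ])] shut [312.04090093 109.33651748]
```

View pics/z1.png

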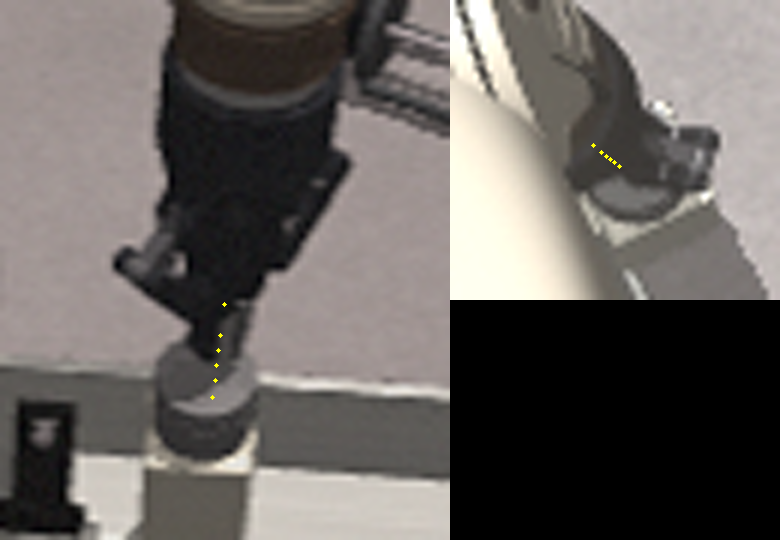

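Run:
```python
from h import *
s=cv2.imread("pics/raw_scene0.png");t=cv2.imread("pics/raw_top0.png")
P=np.array([.13836,.47982,.1984]);Y=np.array([.277,.961,0])
pts=[P]+[P+[0,0,.013]+k*.0425*Y for k in(1,-1)]
c=np.zeros((480,790,3),np.uint8)
for n,im,u0,v0,x0 in(("scene",s,235,0,0),("top",t,0,290,395)):
    z=cv2.convertScaleAbs(cv2.resize(im[v0:v0+80,u0:u0+65],None,fx=6,fy=6,interpolation=cv2.INTER_CUBIC),alpha=2)
    for q in pts:
        u=(pix(n,q)-[u0,v0]+.4)*6; print(n,pix(n,q)); cv2.circle(z,(int(u[0]),int(u[1])),3,(0,255,255),-1)
    c[:,x0:x0+390]=z
cv2.imwrite("pics/z2.png",c)
```

```text
scene [274.33469944  20.87956911]
scene [284.02737683  12.50521637]
scene [264.64115492  22.58438322]
top [ 35.58037951 322.37296021]
top [ 17.47428032 318.22218624]
top [ 49.10804767 327.71600097]
```

View pics/z2.png

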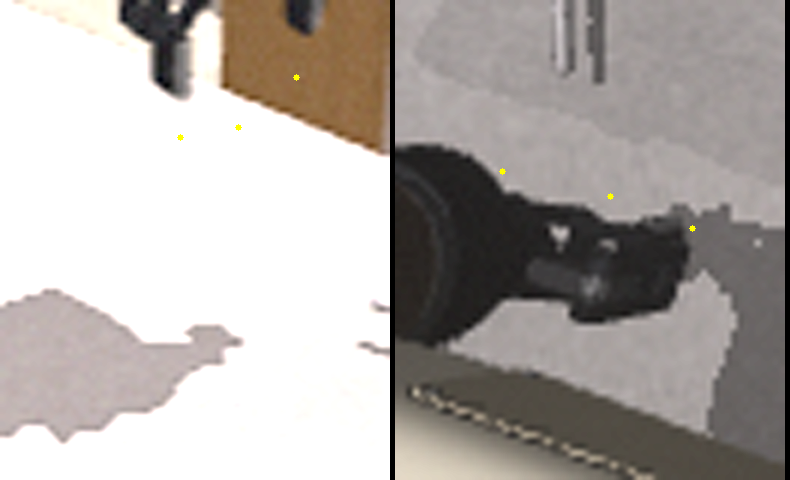

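The fingertips sit about 35 mm higher than the reported TCP, both here and at the start. I'll raise the tool, measure the shut tip against the cameras, then reopen.

```bash
python3 -m inch '[[0,0,-2,0],[0,0,-2,0],[0,0,-2,0],[0,0,0,0],[0,0,0,0]]' >/dev/null
python3 - <<'E'
from h import *
print("tip ray at .22:",onz("scene",275+225/6-.4,60+361/6-.4,.22))
go(.4768,.1508,.22)
p=bot.get_obs()["tool_pos"]
a=eyes.read_camera("scene")
# tip: dark column bottom around expected pixel
for z in (0,.02,.03,.035,.04,.05): print(z,pix("scene",p+[0,0,z]).round(1))
u=pix("scene",p).round().astype(int)
print(u); 
np.set_printoptions(linewidth=250); print(a[u[1]-16:u[1]+8,u[0]-8:u[0]+9].mean(2).astype(int))
E
```

```text
tip ray at .22: [0.48256771 0.14704352 0.22      ]
t 4.28 pos [0.4761 0.1512 0.2476] yaw_y 74.9 tilt [-0.001  -0.0056] w -0.0 F [ 0.5  0.3 -0.2] M [ 0.01  0.03 -0.03] j6 32.9 -> cm [-0.08  0.    2.76]
0 [311.8 110.8]
0.02 [312.4 105.6]
0.03 [312.8 102.9]
0.035 [313.  101.5]
0.04 [313.1 100.1]
0.05 [313.5  97.4]
[312 111]
[[157 130  41  20  29  24  28  26  23  24  21  36  39  51  58 109 155]
 [153 154 135  71  22  24  24  27  27  28  38  60  57  49  75 121 155]
 [149 152 157 132  43  18  22  24  27  38  64  67  50  46  90 140 154]
 [150 152 156 129  38  20  25  24  16  41  63  64  56  51  88 134 153]
 [152 155 157 130  42  23  23  22  15  48  71  60  45  46 107 154 149]
 [149 152 156 127   9  22  29  23  25  52  71  56  38  75 128 157 152]
 [147 151 156 124  10  20  22  20  31  53  70  55  47 103 145 154 150]
 [147 148 153 142 100  40  20  20  25  52  70  54  42 114 158 153 149]
 [150 149 150 152 156 129  35  17  30  55  70  52  79 133 156 154 151]
 [149 146 148 149 152 154 132  67  48  64  57  67 123 153 152 149 151]
 [147 150 149 148 147 149 149 142 104  81 130 155 154 154 151 150 1
[... 227 characters left out ...]
146 146 148 149 148 145 147 151 153 152 149 148 150 150 153]
 [153 152 149 151 152 151 149 150 149 150 152 153 155 153 151 148 153]
 [149 150 150 152 149 150 150 153 152 149 151 152 155 153 150 150 150]
 [152 152 151 149 145 149 149 150 147 148 147 149 153 153 151 149 148]
 [152 151 151 150 150 151 149 150 150 146 146 151 154 150 150 149 149]
 [152 154 152 153 157 155 154 154 152 149 150 152 152 152 152 152 151]
 [153 158 144 115 118 117 124 133 136 151 151 152 149 151 152 153 153]
 [142 105  81  80  81  80  78  98 123 134 144 150 150 149 150 153 152]
 [ 82  81  81  80  78  70  93 122 119 120 124 143 154 152 150 150 151]
 [ 80  81  84  82  77  69  96 121 121 121 120 125 142 150 149 149 147]]
```

```bash
python3 -m inch '[[0,0,0,0],[0,0,0,0],[0,0,0,0],[0,0,0,0]]' 1 >/dev/null
python3 -m inch '[[0,0,2,0],[0,0,2,0],[0,0,2,0],[0,0,1.5,0],[0,0,0,0]]' >/dev/null
python3 - <<'E'
from h import *
go(.4758,.1508,.156)
im=cv2.resize(eyes.read_camera("scene")[:,:,::-1][70:150,265:365],None,fx=6,fy=6,interpolation=cv2.INTER_CUBIC); cv2.imwrite("pics/z3.png",im)
E
```

```text
t 5.45 pos [0.4753 0.1504 0.1689] yaw_y 74.9 tilt [-0.003  -0.0063] w 0.0854 F [-0.4  0.1  0. ] M [-0.01 -0.03 -0.03] j6 32.9 -> cm [-0.04  0.06  1.29]
```

View pics/z3.png

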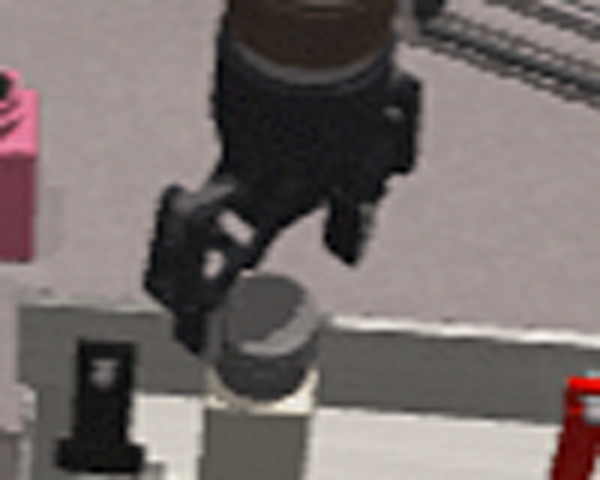

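```bash
python3 -m inch '[[0,0,1,0],[0,0.05,0.5,0],[0,0,0,0]]' >/dev/null
python3 -c "
from h import *
go(.4758,.1508,.154)"
python3 -m inch '[[0,0,0,0],[0,0,0,0],[0,0,0,0],[0,0,0,0],[0,0,0,0]]' 0 90 >/dev/null
python3 -c "
from h import *
go(.4758,.1508,.154)"
```

```text
t 5.88 pos [0.4771 0.1514 0.1554] yaw_y 74.9 tilt [ 0.0013 -0.0048] w 0.0853 F [-0.4  0.4 -0.1] M [-0.03 -0.04 -0.03] j6 32.9 -> cm [ 0.11 -0.1   0.14]
t 6.5 pos [0.4779 0.1505 0.1569] yaw_y 74.8 tilt [ 0.004  -0.0063] w 0.0458 F [ 0.2 -1.5  0.6] M [-0.22  0.01 -0.02] j6 32.9 -> cm [ 0.22 -0.02  0.29]
```

```bash
python3 -m inch '[[0,0,-0.5,0],[0,0,-1,0],[0,0,-1,0],[0,0,-1,0],[0,0,-1,0]]' >/dev/null
python3 -c "
from h import *
go(.4758,.1508,.214)"
python3 -m inch '[[0,0,-1,0],[0,0,-1,0],[0,0,-0.5,0],[0,0,0,0],[0,0,0,0]]' >/dev/null
python3 - <<'E'
from h import *
go(.4758,.1508,.214)
a=eyes.read_camera("scene")[:,:,::-1][50:200,230:420]; b=cv2.convertScaleAbs(eyes.read_camera("top")[:,:,::-1][130:250,110:262],alpha=1.8)
cv2.imwrite("pics/lift.png",np.hstack([cv2.resize(x,(399,315),interpolation=cv2.INTER_CUBIC) for x in(a,b)]))
E
```

```text
t 7.12 pos [0.4768 0.1498 0.2025] yaw_y 74.8 tilt [ 0.0001 -0.0094] w 0.0455 F [ 1.6 -1.5 -4. ] M [-0.43 -0.24 -0.03] j6 33.0 -> cm [ 0.12  0.06 -1.15]
t 7.75 pos [0.4775 0.1501 0.2308] yaw_y 74.8 tilt [ 0.0028 -0.0089] w 0.046 F [ 0.9 -1.4 -2.1] M [-0.41 -0.18 -0.07] j6 33.0 -> cm [0.19 0.03 1.68]
```

View pics/lift.png

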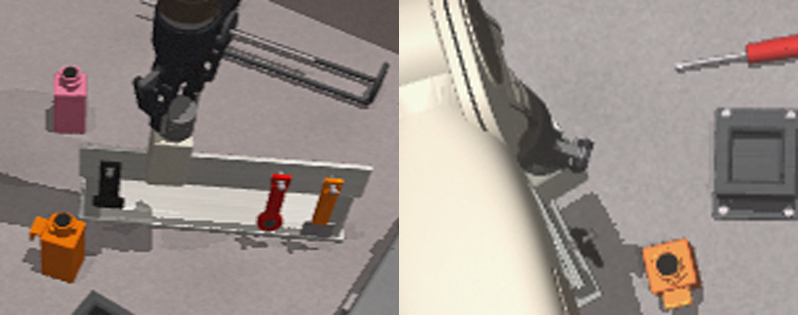

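Run:
```python
from h import *
t=cv2.imread("pics/raw_top0.png"); g=t.mean(2)
def line(pts,z,n="top"):
    w=np.array([onz(n,u,v,z)[:2] for u,v in pts],np.float32); l=cv2.fitLine(w,cv2.DIST_HUBER,0,.001,.001).ravel(); d=(w-l[2:])@np.array([-l[1],l[0]]); return np.degrees(np.arctan2(l[1],l[0])),np.abs(d).mean()*1000,l[2:]
def edge(row,a,b,thr):  # subpixel crossing
    x=row[a:b]; i=np.where((x[:-1]-thr)*(x[1:]-thr)<=0)[0][0]; return a+i+(thr-x[i])/(x[i+1]-x[i])
pts=[(edge(g[v],int(100+(v-146)*.5)-10,int(100+(v-146)*.5)+12,115),v) for v in range(152,240,3)]
print("rail base far edge",line(pts,.005))
# brace block: left/right edges of plate & top edge
for nm,us in(("L",(222,238)),("R",(255,270))):
    P=[]
    for v in range(178,200,2):
        r=g[v,us[0]:us[1]]; 
        try:P.append((edge(g[v],*us,(r.max()+r.min())/2),v))
        except Exception as e:pass
    print("plate",nm,line(P,.006))
for nm,vs in(("far",(164,180)),("near",(205,222))):
    P=[]
    for u in range(234,260,2):
        c=g[vs[0]:vs[1],u]
        P.append((u,edge(g[:,u],*vs,(c.max()+c.min())/2)))
    print(nm,line(P,.006))
```

```text
rail base far edge (np.float32(28.403471), np.float32(0.6173881), array([0.51976836, 0.33719355], dtype=float32))
plate L (np.float32(-0.42344224), np.float32(0.3960399), array([ 0.52052134, -0.00439357], dtype=float32))
plate R (np.float32(-0.15020731), np.float32(0.5373957), array([ 0.51493686, -0.10376374], dtype=float32))
far (np.float32(-88.096886), np.float32(1.2359532), array([ 0.5708115 , -0.05950244], dtype=float32))
near (np.float32(83.66289), np.float32(4.3396273), array([ 0.44414905, -0.0531394 ], dtype=float32))
```

```bash
python3 -m inch '[[0,0,0,0],[-0.8,-5,0,6],[-1.5,-5,0,6],[-2,-5,0,6],[-1,-3,0,6]]' >/dev/null
python3 -c "
from h import *
go(.507,-.055,.21)"
```

```text
t 8.47 pos [ 0.4539 -0.0358  0.2299] yaw_y 50.6 tilt [ 0.0002 -0.0023] w 0.046 F [ 1.2  0.4 -2.9] M [-0.01 -0.05 -0.04] j6 35.0 -> cm [-5.31  1.89  2.  ]
```

```bash
python3 -m inch '[[-2.6,1,0,4.5],[-2.6,0.9,0,0],[0,0,0,0],[0,0,0,0]]' >/dev/null
python3 - <<'E'
from h import *
go(.507,-.055,.21)
a=eyes.read_camera("scene");b=eyes.read_camera("top")
cv2.imwrite("pics/raw_s1.png",a[:,:,::-1]);cv2.imwrite("pics/raw_t1.png",b[:,:,::-1])
p=bot.get_obs()["tool_pos"]; zc=.22+p[2]-.157
print("zc",zc,"expect cap top",pix("scene",(p[0],p[1],zc)),pix("top",(p[0],p[1],zc)))
u=pix("scene",(p[0],p[1],zc)).astype(int)
A=cv2.resize(a[:,:,::-1][u[1]-45:u[1]+75,u[0]-60:u[0]+60],(480,480),interpolation=cv2.INTER_CUBIC)
v=pix("top",(p[0],p[1],zc)).astype(int)
B=cv2.resize(cv2.convertScaleAbs(b[:,:,::-1],alpha=1.8)[v[1]-40:v[1]+40,v[0]-40:v[0]+40],(320,320),interpolation=cv2.INTER_CUBIC)
print(u,v)
c=np.zeros((480,800,3),np.uint8);c[:,:480]=A;c[:320,480:]=B;cv2.imwrite("pics/ov.png",c)
E
```

```text
t 8.97 pos [ 0.5039 -0.0571  0.2287] yaw_y 45.6 tilt [-0.0035  0.0039] w 0.0459 F [ 0.4 -1.1 -3.6] M [0.01 0.05 0.01] j6 37.8 -> cm [-0.09  0.37  1.87]
zc 0.2918983457479447 expect cap top [278.87679135 154.6792676 ] [244.48576545 175.43580686]
[278 154] [244 175]
```

View pics/ov.png

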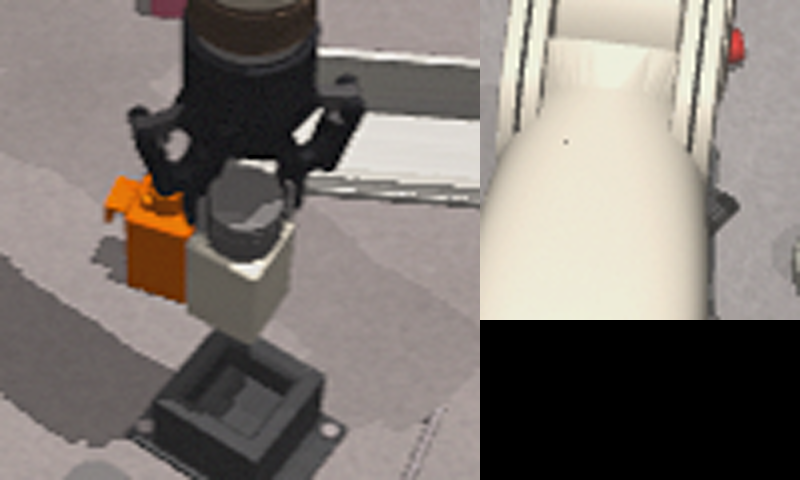

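Run:
```python
from h import *
S=lambda x,y:("scene",218+x/4-.4,109+y/4-.4)
for zc in(.286,.292): print("captop",zc,onz(*S(246,193),zc))
for z,L in((.1647,((188,308),(250,342),(289,303))),(.2527,((188,237),(247,277),(293,228)))):
    q=[onz(*S(*p),z)[:2] for p in L]; a,b,c=q
    print(z,np.array(q).round(4).tolist(),"lens",np.linalg.norm(a-b).round(4),np.linalg.norm(b-c).round(4),"ang",np.degrees(np.arctan2(*(b-a)[::-1])).round(1),np.degrees(np.arctan2(*(c-b)[::-1])).round(1),"ctr",((a+c)/2).round(4))
q=[onz(*S(*p),.065)[:2].round(4) for p in((155,403),(225,333),(325,382),(258,470))];print("brace",q)
```

```text
captop 0.286 [ 0.50556085 -0.05829215  0.286     ]
captop 0.292 [ 0.50800754 -0.06239253  0.292     ]
0.1647 [[0.4773, -0.0778], [0.5258, -0.0774], [0.5301, -0.0368]] lens 0.0485 0.0408 ang 0.5 83.9 ctr [ 0.5037 -0.0573]
0.2527 [[0.4813, -0.0847], [0.5281, -0.0897], [0.5311, -0.0422]] lens 0.047 0.0475 ang -6.1 86.3 ctr [ 0.5062 -0.0635]
brace [array([ 0.4653, -0.1002]), array([ 0.473, -0.023]), array([ 0.5543, -0.018 ]), array([ 0.5542, -0.1047])]
```

```bash
python3 -m inch '[[-0.1,0.3,2,0.5],[0,0,2,0],[0,0,2,0],[0,0,1,0],[0,0,0.6,0]]' >/dev/null
python3 -m inch '[[0,0,0,0],[0,0,0,0]]' >/dev/null
python3 - <<'E'
from h import *
go(.5065,-.055,.139)
E
```

```text
t 9.95 pos [ 0.5058 -0.0523  0.1538] yaw_y 45.4 tilt [0.0016 0.0046] w 0.0463 F [ 0.5 -0.6 -2.7] M [ 0.02 -0.01  0.02] j6 38.5 -> cm [-0.24 -0.15  1.48]
```

```bash
python3 -m inch '[[-0.2,-0.15,0.9,0.3],[0,0,0.4,0],[0,0,0,0],[0,0,0,0]]' >/dev/null
python3 - <<'E'
from h import *
go(.5065,-.055,.137)
a=np.mean([eyes.read_camera("scene").astype(float) for _ in range(2)],0).astype(np.uint8)
cv2.imwrite("pics/raw_s2.png",a[:,:,::-1])
im=cv2.resize(cv2.convertScaleAbs(a[:,:,::-1],alpha=1.6)[155:245,240:320],None,fx=6.6,fy=6.6,interpolation=cv2.INTER_CUBIC)
for k in range(0,80,10): cv2.putText(im,str(240+k),(int(k*6.6),8),0,.35,(0,255,255)); cv2.line(im,(int(k*6.6),10),(int(k*6.6),15),(0,255,255))
for k in range(0,90,10): cv2.putText(im,str(155+k),(0,int(k*6.6)+4),0,.35,(0,255,255)); cv2.line(im,(22,int(k*6.6)),(28,int(k*6.6)),(0,255,255))
cv2.imwrite("pics/low.png",im)
E
```

```text
t 10.45 pos [ 0.5069 -0.0552  0.1407] yaw_y 45.0 tilt [0.0034 0.0044] w 0.0457 F [-0.7  0.  -3.3] M [ 0.05  0.02 -0.01] j6 38.6 -> cm [ 0.04 -0.02  0.37]
```

View pics/low.png

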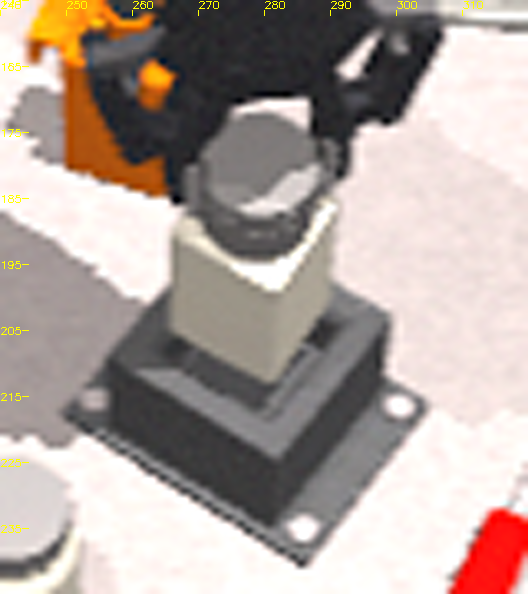

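Run:
```python
from h import *
S=lambda x,y:("scene",240+x/6.6-.4,155+y/6.6-.4)
f=lambda L,z:np.array([onz(*S(*p),z)[:2] for p in L])
br=f([(108,362),(272,458),(390,318)],.065)
for z in(.074,.0767,.080):
    bo=f([(171,333),(271,383),(326,300)],z); print(z,"bottle",bo.round(4).tolist(),"ctr L-F based",(bo[:2].mean(0)+[0,.026]).round(4),"F",(bo[1]+[-.026,.026]).round(4))
print("brace",br.round(4).tolist(),"ctr",((br[0]+br[2])/2).round(4),(br[1]+[-.044,.044]).round(4))
sh=f([(171,228),(268,292),(336,203)],.0767+.088); print("shoulder",sh.round(4).tolist(),((sh[0]+sh[2])/2).round(4))
g=f([(264,172)],.0767+.127);print("captop",g)
```

```text
0.074 bottle [[0.4816, -0.0786], [0.5301, -0.0755], [0.5268, -0.0274]] ctr L-F based [ 0.5059 -0.0511] F [ 0.5041 -0.0495]
0.0767 bottle [[0.4826, -0.08], [0.531, -0.0769], [0.5277, -0.029]] ctr L-F based [ 0.5068 -0.0525] F [ 0.505  -0.0509]
0.08 bottle [[0.4837, -0.0818], [0.532, -0.0787], [0.5287, -0.0309]] ctr L-F based [ 0.5078 -0.0543] F [ 0.506  -0.0527]
brace [[0.4646, -0.101], [0.5477, -0.1011], [0.5516, -0.0145]] ctr [ 0.5081 -0.0578] [ 0.5037 -0.0571]
shoulder [[0.4857, -0.0859], [0.5341, -0.0896], [0.5333, -0.0386]] [ 0.5095 -0.0622]
captop [[ 0.51537564 -0.06612712]]
```

```bash
python3 -m inch '[[0,0,0.6,0],[0,0,0.5,0],[0,0,0.4,0]]' >/dev/null
python3 -c "
from h import *
go(.5065,-.0550,.099)"
python3 -m inch '[[0,0,0.4,0],[0,0,0.4,0],[0,0,0,0]]' >/dev/null
python3 -c "
from h import *
go(.5065,-.0550,.099)"
```

```text
t 10.93 pos [ 0.509  -0.0567  0.1277] yaw_y 45.0 tilt [0.0089 0.0007] w 0.0461 F [-2.6 -4.9 15.2] M [-0.89  0.56 -0.01] j6 38.6 -> cm [ 0.31 -0.08  2.87]
t 11.3 pos [ 0.5136 -0.0608  0.1276] yaw_y 44.9 tilt [ 0.0228 -0.0075] w 0.0464 F [-1.7  1.8 -1.1] M [ 0.63  0.79 -0.01] j6 38.6 -> cm [ 0.97 -0.13  2.83]
```

```bash
python3 -m inch '[[0,0,-0.7,0],[0,0,-0.4,0],[0,0,0,0],[0,0,0,0]]' >/dev/null
python3 -c "
from h import *
go(.5065,-.055,.137)
a=eyes.read_camera('scene'); cv2.imwrite('pics/raw_s3.png',a[:,:,::-1])
s2=cv2.imread('pics/raw_s2.png')[:,:,::-1]
# bottle body mask: beige bright desaturated in box
for n,i in(('s2',s2),('now',a)):
    h=cv2.cvtColor(np.ascontiguousarray(i),cv2.COLOR_RGB2HSV)[170:218,262:298]; m=((h[...,2]>100)&(h[...,0]>18)&(h[...,0]<40)&(h[...,1]>15)).astype(np.uint8)
    ys,xs=np.nonzero(m); print(n,m.sum(),xs.min()+262,xs.max()+262,ys.min()+170,ys.max()+170,'lowest col',(xs[ys==ys.max()]+262).tolist(), 'left col rows',(ys[xs==xs.min()]+170).tolist())
"
```

```text
t 11.8 pos [ 0.5127 -0.0605  0.1379] yaw_y 44.9 tilt [ 0.0208 -0.0076] w 0.0464 F [-1.  -0.2 -2. ] M [-0.03  0.05 -0.02] j6 38.6 -> cm [ 0.83 -0.05  0.07]
s2 112 267 290 185 208 lowest col [281, 282, 283] left col rows [188, 190, 191]
now 114 267 291 187 213 lowest col [282] left col rows [192, 207]
```

Run:
```python
from h import *
for p,z in(((.49,.13),.093),((.532,-.081),.0767),((.532,-.081),.1647)): print(p,z,"expected px for 88mm",(pix("scene",(*p,z))-pix("scene",(*p,z+.088))).round(2))
s0=cv2.imread("pics/raw_scene0.png");s1=cv2.imread("pics/raw_s1.png");s2=cv2.imread("pics/raw_s2.png");s3=cv2.imread("pics/raw_s3.png")
np.set_printoptions(linewidth=200)
# vertical brightness profiles along the body front faces
for nm,im,us,v0,v1 in(("s0 hang",s0,(303,309),128,160),("s1",s1,(272,277,280,284),160,200),("s2",s2,(272,277,281,285),180,218),("s3",s3,(272,277,281,285),180,222)):
    for u in us: print(nm,u,v0,im[v0:v1,u].mean(1).astype(int))
```

```text
(0.49, 0.13) 0.093 expected px for 88mm [-2.61 19.75]
(0.532, -0.081) 0.0767 expected px for 88mm [-1.16 17.67]
(0.532, -0.081) 0.1647 expected px for 88mm [-1.31 19.96]
s0 hang 303 128 [ 50  45  66 122 192 221 174  92  93  90  94  94  94  95  94  92  95  93  93  93  94  92  94  92  92  99 119 125 118  82  79  87]
s0 hang 309 128 [ 50  53  52  53  51  91 223 119  91  94  91  95  93  94  95  94  93  95  92  92  92  93  92  93  91  93 116 115 117 104  81 140]
s1 272 160 [ 77  78  89  88  62  56  53  61  53  52  53  47  95 138 119  89  91  90  92  92  91  90  91  92  92  91  91  90  90  91  90  71  52  54  51  54  50  48  40  34]
s1 277 160 [ 77  77  89  88  86 147  98  56  54  55  53  53  51  46  81 234 214 125  89  90  91  92  92  91  92  90  93  91  92  90  90  89  93  86  55  46  39  38  39  36]
s1 280 160 [ 77  76  73 107 143 144 116  64  52  52  51  53  54  47  80 232 227 223 189  91  89  91  89  92  92  91  91  91  93  90  92  91  92  94  96  66  58  52  42  36]
s1 284 160 [132 130 131 131 129  96  55  55  54  56  56  50  64 153 212 185 116  94  98 100  99 101 101  99  98 101  99
[... 737 characters left out ...]
  77  78  79  82  64  53  53  57  54  48  59 130 138 114  89  90  93  93  92  91  90  91  92  92  92  91  92  93  70  46  46  50  51  87  87  74  39  37  37]
s3 277 180 [ 75  77  77  76  72  86  86 111 143 140  56  61  74  52  52  50  47 105 218 120  89  92  91  91  92  92  93  94  92  92  91  89  93  88  54  50  46  80  89  86  88  82]
s3 281 180 [ 78  76  77  77  74 101 129 140 141 145  58  53  55  57  56  52  44 172 228 227 218 126  92  91  93  93  93  93  95  95  94  93  93  94  98  94  51  47  74  88  86  84]
s3 285 180 [ 77  76  73 129 130 130 129 132 101  53  71  53  56  57  49 158 197 171 102 100 100 102 103 102 102 102 102 101 101  97  90  67  57  65  77  78  84  84  86  78  65  40]
```

The vertical edges in the saved pictures show the bottle hanging about 5° askew about the jaw axis, with its foot displaced toward +y. That fits the sideways force when it touched the rim. I'll relax the grip so it can pivot, and enter with the foot centred.

```bash
python3 -m inch '[[0,0,0,0],[0,0,0,0]]' 0 40 >/dev/null
python3 -c "
from h import *
go(.507,-.0585,.137)"
```

```text
t 12.1 pos [ 0.5126 -0.0605  0.1374] yaw_y 44.9 tilt [ 0.0201 -0.0076] w 0.046 F [-0.3  0.1 -2.7] M [ 0.01  0.04 -0.01] j6 38.6 -> cm [ 0.54 -0.26  0.03]
```

```bash
python3 -m inch '[[0.5,-0.25,0,0],[0,0,0,0]]' >/dev/null
python3 -c "
from h import *
go(.507,-.0585,.137)"
python3 -m inch '[[0,0,0.4,0],[0,0,0.4,0],[0,0,0.2,0]]' >/dev/null
python3 -c "
from h import *
go(.507,-.0585,.125)
a=eyes.read_camera('scene'); cv2.imwrite('pics/raw_s4.png',a[:,:,::-1])
"
python3 -m inch '[[0,0,0.3,0],[0,0,0,0]]' >/dev/null
python3 -c "
from h import *
go(.507,-.0585,.12)"
```

```text
t 12.35 pos [ 0.5067 -0.0586  0.1371] yaw_y 44.9 tilt [ 0.0195 -0.0075] w 0.0458 F [ 0.2  0.2 -3.4] M [-0.01  0.05  0.11] j6 38.7 -> cm [-0.01  0.03  0.01]
t 12.72 pos [ 0.508  -0.0585  0.1273] yaw_y 44.9 tilt [ 0.0224 -0.0072] w 0.0456 F [ 0.7 -0.  -3.6] M [ 0.21 -0.24 -0.01] j6 38.7 -> cm [ 0.08 -0.07  0.22]
t 13.03 pos [ 0.508  -0.0583  0.1236] yaw_y 44.9 tilt [ 0.0219 -0.0065] w 0.0461 F [ 0.   0.  -3.2] M [ 0.22 -0.27 -0.04] j6 38.7 -> cm [ 0.06 -0.09  0.36]
```

```bash
for i in 1 2; do python3 -m inch '[[0,0,0.4,0],[0,0,0.3,0],[0,0,0,0]]' >/dev/null
python3 -c "
from h import *
go(.507,-.0585,.099)"; done
```

```text
t 13.4 pos [ 0.5081 -0.0579  0.116 ] yaw_y 44.9 tilt [ 0.0217 -0.0057] w 0.0459 F [ 1.1  1.  -3.1] M [ 0.26 -0.2  -0.03] j6 38.7 -> cm [ 0.07 -0.14  1.7 ]
t 13.78 pos [ 0.5082 -0.0577  0.1087] yaw_y 44.9 tilt [ 0.0217 -0.0051] w 0.0459 F [ 0.1  0.8 -2.6] M [ 0.32 -0.08 -0.09] j6 38.7 -> cm [ 0.05 -0.16  0.97]
```

```bash
for i in 1 2; do python3 -m inch '[[0,0,0.3,0],[0,0,0.2,0],[0,0,0,0]]' >/dev/null
python3 -c "
from h import *
go(.507,-.0585,.099)"; done
```

```text
t 14.15 pos [ 0.5085 -0.0576  0.1039] yaw_y 44.9 tilt [ 0.0222 -0.005 ] w 0.0463 F [ 0.4  0.8 -1.3] M [ 0.44 -0.   -0.17] j6 38.7 -> cm [ 0.05 -0.17  0.49]
t 14.53 pos [ 0.5099 -0.0576  0.1032] yaw_y 45.0 tilt [ 0.0273 -0.0054] w 0.0461 F [-0.8  0.5 -1.8] M [ 0.35  0.43 -0.05] j6 38.7 -> cm [ 0.15 -0.28  0.41]
```

```bash
python3 -m inch '[[0,0,0,0],[0,0,0,0],[0,0,0,0],[0,0,0,0]]' 1 40 >/dev/null
python3 - <<'E'
from h import *
go(.506,-.0545,.099)
a=eyes.read_camera('scene'); cv2.imwrite('pics/raw_s5.png',a[:,:,::-1])
np.set_printoptions(linewidth=200)
for u in(272,276,280,284): print(u,180,a[180:232,u].mean(1).astype(int))
print("exp bottle F corner at shoulder z.123",pix("scene",(.506+.026,-.0545-.026,.123)),"captop ctr",pix("scene",(.506,-.0545,.162)),"brace F",pix("scene",(.55,-.0985,.065)))
for v in(195,200,205,210): print("row",v,255,a[v,255:300].mean(1).astype(int))
E
```

```text
t 15.03 pos [ 0.5103 -0.0588  0.1027] yaw_y 44.9 tilt [ 0.0276 -0.0078] w 0.0856 F [ 0.6 -0.4 -0. ] M [-0.02  0.08 -0.01] j6 38.7 -> cm [ 0.61 -0.    0.35]
272 180 [ 54 119  79  70  75  72  74  75  74  75  69  54  49  53  51  51  51  48  91 116 111  91  93  93  95  92  93  93  92  94  91  92  94  78  75  84  83  87  75  43  35  36  38  38  37  36  36  37  36
  42  76  77]
276 180 [ 40  76  75  75  76  74  74  74  74  75  75  84  86  53  54  55  66  56  56  55  64 234 193  99  90  94  95  94  93  94  94  93  94  93  92  90  75  82  87  86  89  57  34  36  33  40  36  38  38
  36  36  35]
280 180 [ 75  76  76  74  75  75  76  77  76  72  74  72 100 101  58  57  82  52  59  56  69 189 227 226 213 101  96 101  98 100 101 100 102 102 103 103 105  98  75  85  85  86  86  72  42  37  37  40  35
  35  38  36]
284 180 [113  72  73  75  74  73  75  74  73  99 127 122  88  76  58  71  59  59  55 106 196 157  98 103 106 106 106 106 106 105 106 106  97  82  65  77  84  85  84  85  81  65  48  40  40  41  45  43  40
  39  52  66]
exp bottle F corner at shoulder z.123 [280.87060723 204.68302538] captop ctr [278.50923363 185.23704051] brace F [282.04488232 223.72286071]
row 195 255 [159 159 155 155 161 135  64  80 127 164 158 139 123 126 129 105  45  51  52  53  55  55  52  54  55  57  55  58  63  71  58  55 150 203 142 103 137 143 145 145 144 144 145 147 145]
row 200 255 [ 98  97  96  97  98 131 163 143  89  47  64  85  90  89  92  90  93 111 135 127  92  64  58  47  57  69  74  83 153 196 146 108 106 100  84  69  47  47  46  73 113 138 147 145 144]
row 205 255 [100  98  98  91  68  52  47  48  48  44  69  90  90  89  91  94  95  92  94  94  95  94  90  91  93 101 104 104 105 106 106 107 105 108  90  49  60  76  81  81  80  78  58  66 120]
row 210 255 [ 73  42  36  44  54  57  56  54  55  53  52  54  68  85  91  94  93  91  93  92  93  94  93  93  93 101 104 105 105 106 106  93  72  77  78  77  79  76  61  39  41  39  34 105 148]
```

The released bottle now stands upright and fully down: its shoulder corner is at (280,204.5) against (280.9,204.7) predicted. I'll centre on the cap and regrip.

```bash
python3 -m inch '[[0.5,0,0.2,0],[0,0,0,0],[0,0,0,0]]' >/dev/null
python3 -c "
from h import *
go(.506,-.0545,.1005)"
python3 -m inch '[[0,0,0,0],[0,0,0,0],[0,0,0,0],[0,0,0,0],[0,0,0,0]]' 0 60 >/dev/null
python3 -c "
from h import *
go(.506,-.0545,.1005)"
```

```text
t 15.45 pos [ 0.5064 -0.055   0.1002] yaw_y 45.0 tilt [ 0.0272 -0.0078] w 0.0851 F [ 0.3 -0.3  0.5] M [-0.01 -0.01 -0.02] j6 39.0 -> cm [ 0.06  0.01 -0.03]
t 16.07 pos [ 0.5071 -0.0547  0.1007] yaw_y 45.0 tilt [ 0.0288 -0.0074] w 0.0467 F [ 0.7 -0.3 -0.1] M [ 0.02 -0.02  0.06] j6 39.0 -> cm [ 0.1  -0.06  0.02]
```

```bash
python3 -m inch '[[0,0,0,0],[0,0,0,-6],[0,0,0,-8],[0,0,0,-8]]' 0 110 >/dev/null
python3 -c "
from h import *
go(.506,-.0545,.1005)"
python3 -m inch '[[0,0,0,-8],[0,0,0,-8],[0,0,0,-8]]' >/dev/null
python3 -c "
from h import *
go(.506,-.0545,.1005)"
```

```text
t 16.57 pos [ 0.5078 -0.0547  0.1009] yaw_y 67.6 tilt [ 0.0301 -0.0071] w 0.0457 F [ 1.  -0.  -0.3] M [ 0.2  -0.13 -0.13] j6 16.4 -> cm [ 0.17 -0.05  0.03]
t 16.95 pos [ 0.5085 -0.0544  0.101 ] yaw_y 92.3 tilt [ 0.0316 -0.006 ] w 0.0457 F [-0.2  1.6  4. ] M [ 0.38 -0.15 -0.13] j6 -8.3 -> cm [ 0.25 -0.    0.04]
```

```bash
python3 -m inch '[[0,0,0,-8],[0,0,0,-8],[0,0,0,0]]' >/dev/null
python3 -c "
from h import *
go(.506,-.0545,.1005)"
python3 -m inch '[[0,0,0,-8],[0,0,0,-8],[0,0,0,-8],[0,0,0,0]]' >/dev/null
python3 -c "
from h import *
go(.506,-.0545,.1005)"
```

```text
t 17.32 pos [ 0.5096 -0.0538  0.1043] yaw_y 108.9 tilt [ 0.0356 -0.0049] w 0.0458 F [-0.1  0.2 -0.2] M [0.05 0.13 0.01] j6 -24.9 -> cm [0.37 0.06 0.36]
t 17.82 pos [ 0.5096 -0.0538  0.1043] yaw_y 133.5 tilt [ 0.0358 -0.0048] w 0.0455 F [-0.1  0.6  1.7] M [ 0.13  0.12 -0.01] j6 -49.5 -> cm [0.32 0.21 0.37]
```

The cap sprang up about 3.5 mm after roughly 60°, and the turning torque is gone. Lifting.

```bash
python3 -m inch '[[0,0,-0.4,0],[0,0,-0.6,0],[0,0,-0.8,0],[0,0,-0.8,0],[0,0,-0.6,0]]' >/dev/null
python3 -m inch '[[0,0,0,0],[0,0,0,0]]' >/dev/null
python3 - <<'E'
from h import *
go(.509,-.054,.1385)
a=eyes.read_camera('scene'); cv2.imwrite('pics/raw_s6.png',a[:,:,::-1])
s5=cv2.imread('pics/raw_s5.png')[:,:,::-1]
np.set_printoptions(linewidth=200)
for u in(272,276,280,284): print(u,160,a[160:232,u].mean(1).astype(int))
E
```

```text
t 18.7 pos [ 0.5079 -0.054   0.1382] yaw_y 133.2 tilt [ 0.0347 -0.0055] w 0.0459 F [-0.3  0.3 -0.5] M [-0.01  0.11  0.03] j6 -49.2 -> cm [-0.09 -0.07 -0.03]
272 160 [ 18  26  24  25  26  43  66  65 123 129 127 123 131  82  71  79  82  79  83  84  86  84  65  58  53  65  54  54  53  48  80 130 132 130 131 130 146 146 146 143 124  93  93  93  94  93  93  93  93
  92  95  94  96  69  49  56  54  56  68  41  36  37  36  38  37  37  38  37  31  42  74  76]
276 160 [ 27  25  31  31  24  28  28  20  21  21  26  30  34  50  31  27  30  27  24  32  29  32  32  27  36  52  45  52  51  63  61  63  68 133  95  92 130 121 110 126 146 144 127  92  93  92  93  93  92
  92  94  93  92  94  93  91  74  82  87  86  88  57  36  35  37  39  38  37  36  38  35  37]
280 160 [ 27  25  25  29  29  31  24  30  69  93 112 101  94  97  61  59  62  31  48  75  49  39  21  20  21  25  28  29  21  29  28  21  19 135 108  92 127 139  96 119 224 222 225 225 198  97  93  93  94
  95  96  95  95  96  98  95  98  91  73  83  83  86  88  73  42  34  35  36  35  37  38  37]
284 160 [ 30  24  30  28  28  32  35  36  39  40  65  62  86 110 111 120 121  85 121 125  81  55  37  41  31  23  34  27  25  64  56 130 161 166 163 200 218 216 216 214 208 180 143 100 102 105 105 105 104
 105 105 106  98  79  66  76  85  85  82  85  81  64  47  38  41  42  40  42  38  41  53  66]
```

Run:
```python
from h import *
d=np.array([.57,-.82])*.024
for z in(.152,.158,.164,.170): print(z,pix("scene",(.507+d[0],-.0545+d[1],z)).round(1))
print("shoulder corner",pix("scene",(.532,-.0805,.123)))
go(.508,-.054,.138); o=bot.get_obs(); print(abs(o["joint_velocities"]).max())
```

```text
0.152 [279. 195.]
0.158 [279.  193.8]
0.164 [279.1 192.5]
0.17 [279.2 191.2]
shoulder corner [280.87060723 204.68302538]
t 18.75 pos [ 0.5079 -0.054   0.1381] yaw_y 133.2 tilt [ 0.0347 -0.0055] w 0.0455 F [ 0.1 -0.1 -0.4] M [ 0.    0.05 -0.04] j6 -49.2 -> cm [-0.01 -0.01  0.01]
0.2079128418553604
```

The cap's lower edge shows at v≈192.5–193, so it is about 0.162 m above the table. That is about 36 mm above its closed place and about 18 mm clear of the neck. The bottle has not moved, so I'm handing in.

```bash
python3 -c "
from cell import bot
print(bot.close_job())"
```

```text
the job is handed in; nothing more can be done
None
```

I lifted the bottle off the rail, stood it in the brace, unscrewed its cap and handed in with the cap still gripped above the neck, at about 19 s of the 42 s allowed. `close_job` gave no verdict.

**How it went**
- **First grasp:** it closed on nothing, because the fingertips sat about 33 mm higher than the reported TCP. I corrected for that from the camera and gripped the cap.
- **First insertion:** it stopped on the brace rim, because the bottle hung about 5° askew in the jaws. I relaxed the grip, centred its foot and lowered it in. Letting go of it in the pocket let it settle upright.
- **Unscrewing:** I regripped the cap and turned it about 88° counter-clockwise. It sprang up about 3.5 mm by roughly 60°, and I then lifted it.

**Last checks**
- **Bottle:** its shoulder corner was at row 204.6 in the scene picture, against 204.7 predicted for fully down and centred in the brace.
- **Cap:** its lower edge was about 36 mm above its closed place, roughly 18 mm clear of the neck. The finger opening was about 46 mm and the wrist force about 0.4 N, which fits holding only the cap.
- **Tilt:** the tool leaned about 2° (0.035 rad), inside the 0.2 rad limit for the cap.

**Not resolved or checked**
- I did not find out why the reported TCP and the cameras differ by 33 mm in height. The finger opening also read 46 mm on a 48 mm cap.
- I had used up the picture views by then, so the final checks came from pixel values rather than a look at the picture. I did not measure the other objects again; the arm stayed above them and I saw no sign of contact.

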